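Click the welding turntable up to speed six and start it

ROBOT

A 6-joint arm with a two-finger parallel gripper is mounted at the origin on the work surface. World frame = base frame: x ahead of the robot, y to its left, z up, the work surface at z = 0. Lengths are in m, angles in rad, forces in N, time in s.
With the tool pointing down it reaches from about 0.35 to 0.975 m from the base axis. Payload 4.9 kg.
Tool frame: the origin (TCP) lies at the centre of the arm's flange, where the gripper is bolted on; the fingertips stand 173 mm ahead of it and the grasp point (between the pads) lies 155 mm ahead of it (ctrl.finger_overhang is the distance from the TCP to the fingertips, in m); z points along the fingers, y is the direction in which the jaws open and shut (so a half turn about z gives the same grasp; the last joint's range is limited). The gripper opens to 85 mm and grips with 20 to 120 N. Pads are 22 mm wide; open, the fingers measure 114 mm over their backs; the gripper's body (76 mm by 85 mm) begins 54 mm behind the grasp point. The pads swing forward as they close: fully open they stand 13 mm farther back than shut.
Start: joints at [1.167, 0.053, 1.613, -0, 1.476, -0.119], TCP at [0.176, 0.6, 0.405] pointing down, gripper open.
Joint ranges: [-3.01, 3.01], [-1.01, 2.22], [0.06, 2.58], [-1.02, 4.17], [0.09, 2.62], [-3.14, 3.14]. Speed limits (rad/s): [2.57, 2.57, 3.14, 3.14, 3.14, 3.14].

INTERFACE

Orientations are given as a rotation vector (axis times angle).
In Python, from station import ctrl, eyes, spotter gives the robot as it stands.
- The arm moves only by the shell command python3 -m crank 'ROWS' [FORCE]. ROWS is JSON, a list of rows, each a list of 7 numbers: the turn, a rotation vector about the tool's x, y, z in rad, then the shift along the tool's x, y, z in mm, then the closure, from -1 (fully open) to 1 (shut). A call has 1 to 8 rows; each row shifts and turns the pose as measured when the row begins, along the tool's axes as they then stand; what a row does not reach is not made up. A row lasts 1/12 s, in which the tool goes at most 41.7 mm and 7.16 degrees, less where a joint would pass 70% of its speed; a pose out of reach is approached as far as the arm can. A call is refused whole if a number of a shift passes 41.7 or a number of a turn 0.125, either way. A call with a gripper value outside its range is refused whole. The fingers move at their own pace and stop on an object; FORCE is the grip in N (left out, the last holds). Time passes only in rows, so rows that do not move let the fingers close. It gives the time, the measured TCP pose, the force and the opening at its end, in the units of the state.
- ctrl.get_obs(): the state, without advancing time (a new reading comes with each control period).
- eyes.get_image(name): name is "scene" or "top"; returns a dict with "image" (420x560x3 uint8, red, green, blue), "vertical_fov" (degrees; the focal length in pixels is half the picture's height over the tangent of half this angle, whatever the lens; pixels are square), "cx", "cy" (the principal point, pixels), "rvec" (rotation vector, rad) and "tvec" (3), from world to camera coordinates, as OpenCV has them. Camera axes: x right, y down, z forward; pixel columns grow to the right and rows downward; lengths in m; the calibration is good to about 2 mm. A picture is of the moment at which its call begins. There is no depth.
- ctrl.finish_job(): hands the job in, once; it reports no verdict.
Trained networks look in a picture, given as the dict that the camera call returned (one of the last four; its "shot" number tells which), for a name from the list of things; names that differ only in an ending like _2 or _b are one class to them, and where a whole thing is asked for, a point or a joint stands for the part that bears it (a point fixed in the world has none). Each returns a list of dicts, best first, with "confidence" (0 to 1); they miss things now and then, are a little off and sometimes report something else, mostly with a low value. They report only what shows in the picture. A call takes as long as a camera call.
- spotter.look_for(query, picture): "centre" ([x, y, z] in m, in world coordinates, good to about 4 mm: the middle of the surface that is visible of it).
- spotter.outline_of(query, picture): "region" (420x560 bool, what is visible of it).
- spotter.mark_of(query, picture): "centre" ([x, y, z] in m, in world coordinates, good to about 4 mm: a listed point, or the origin of a listed thing).
The state is a dict: "t": time; "q": joint angles; "dq": joint speeds; "effort": joint torques, N m; "tool_pos": TCP position; "tool_rot": TCP orientation; "contact_force": force on the tool from outside, world axes, zero at the start; "wrist_torque": the same for the moment, N m; "opening": finger opening in m.
Only numpy, scipy, OpenCV 4.12 (cv2) and the standard library are available. Lean on these libraries where they do the work, as an engineer would, in place of code of your own. Each camera call takes 0.05 s, during which the arm holds its last target.

TASK

Set the speed of the bench welding turntable to step 6: with a fingertip, push the selector handle round clockwise click by click (the red mark is step 0) until it rests in step 6, without pinching the handle. Then press the green start button right in and let it come out again. Do not press start before the speed is set, keep off the red stop button, and leave the workpiece and everything lying about where it is.

Things in the scene. Friction and masses are not known exactly. Their poses are not given: they have to be found in the camera images.
- selector (a joint): speed selector, the black pointer handle on the light sloping panel. Rad: 0 at step 0, growing clockwise seen from above, a click every 0.5236 (30 deg), steps 0 to 8, stops just past 0 and 8. Step 6 is 3.1416. Pushed off a step it resists with up to about 0.2 N m, less towards half-way, then snaps on by itself into the next step. Between steps it springs to the nearer one; it stays in a step.
- selector_axis (a point): point on the selector's axis, 27 mm out from the panel, at mid height of the handle. z: straight out of the panel; x: along the handle to its pointer end, turning with it. Handle: bar 13 mm wide, reaching 45 mm from the axis at the pointer end (white line on top) and 18 mm behind, its flanks 14 to 40 mm out from the panel. Under it a hub 45 mm across, up to 18 mm out, on a 68 mm square plate 4 mm thick.
- selector_pointer (a point): point inside the handle bar, 36 mm from the axis towards the pointer end, 27 mm out from the panel; same axes as selector_axis.
- mark_0 (a point): the red disc, 11 mm across, printed on the panel 55 mm from the selector's axis: the mark of step 0, lower left as the robot sees it. Clockwise from it stand eight dark bars, one every 30 degrees, longer from step to step: 1 to 8 (step 4 straight up the slope, step 8 lower right).
- mark_6 (a point): the sixth dark bar clockwise from the red disc: the mark of step 6, on the panel 55 mm from the selector's axis. The pointer end stands in front of it when the selector is in step 6.
- start (a joint): travel of the green start button, m: 0 out, 0.006 fully in. It springs back; a push of about 5 N takes it fully in.
- start_rest (a point): centre of the top of the green start button when out, 22 mm out from the panel. z: straight out of the panel, the way the button comes out; x: up the slope. Does not move with the button. Cap 28 mm across in a black collar 44 mm across, 12 mm tall. It lies right of the selector as the robot sees it, 121 mm from its axis. The red stop button is 80 mm down the slope from it.
- stop (a joint): travel of the red mushroom stop button on its yellow ring, m: 0 out, 0.005 in. Not to be pressed.
- stop_top (a point): centre of the top of the red stop button, 39 mm across, 35 mm out from the panel. Same axes as start_rest.
- turntable: bench welding turntable, fixed to the table; origin: centre of the underside of its 280 x 500 mm base plate, x away from the robot. Right half (-y): control desk, its panel 200 x 228 mm rising at 15 deg away from the robot, from 72 to 126 mm high, a level ledge behind. Left half: gear case with a round faceplate 220 mm across, top 127 mm high, three jaws up to 153 mm.
- workpiece: pipe flange with a stub pipe, bare steel: flange 108 mm across and 12 mm thick, stub 60 mm across, 85 mm tall over all; stands loose between the three jaws on the round faceplate, its top 212 mm above the table. Origin: centre of its underside. Leave alone.
- tip_jar: clear jar of copper tips with a grey cap, 51 mm across, 56 mm tall, standing on the level ledge behind the control panel. Origin: centre of its underside. Leave alone.
- chip_hammer: chipping hammer with a wooden handle, about 230 mm long, lying to the left. Origin: near mid length, on the table. Leave alone.
- magnet_square: blue triangular welding magnet, about 97 mm along its legs, 16 mm thick, lying to the right. Origin: centre of its underside. Leave alone.
- wire_brush: wooden wire brush, 270 mm long, 30 mm wide, 41 mm tall, lying to the right. Origin: centre of its underside. Leave alone.
- tube_offcut: offcut of 40 mm square steel tube, 120 mm long, lying to the left. Origin: centre of its underside. Leave alone.
- tape_measure: grey tape measure, 72 x 66 x 36 mm, to the right. Origin: centre of its underside. Leave alone.
- spray_can: white and green spray can, 65 mm across, 195 mm tall, to the right. Origin: centre of its underside. Leave alone.

How it is judged:
By the outcome, as a careful person would: the job done as asked, in the order asked, and still so for the second after the job is handed in, with the robot touching nothing.
It also fails if it takes over 61 s, if anything falls off the work surface, if the arm or the gripper's body presses on something with over 40 N, if the wrist force passes 120 N, or if a joint passes its speed limit or range.

## Working session

There is one attempt and no reset: what is moved stays moved. The work goes in short steps, Python scripts to look and compute and a shell command to move; the robot and the scene stay as the last step left them, time stands still between calls to the robot, and variables do not carry over. Pictures are saved under pics/ and viewed, and the job is handed in when it is done.

```bash
ls; mkdir -p pics
cat > h.py <<'E'
import numpy as np, cv2
from station import ctrl, eyes, spotter
from scipy.spatial.transform import Rotation as R
def snap(n,f):
    p=eyes.get_image(n); cv2.imwrite('pics/'+f,p['image'][:,:,::-1]); return p
def proj(p,X):
    r=cv2.Rodrigues(np.array(p['rvec'],float))[0]; c=r@np.array(X)+np.array(p['tvec']).ravel()
    f=210/np.tan(np.radians(p['vertical_fov']/2)); return np.array([p['cx']+f*c[0]/c[2],p['cy']+f*c[1]/c[2]])
E
python3 - <<'E'
from h import *
o=ctrl.get_obs(); print({k:np.round(v,3) for k,v in o.items()}, ctrl.finger_overhang)
for n in ('scene','top'):
    p=snap(n,n+'1.png'); print(n,p['vertical_fov'],p['rvec'],p['tvec'])
    for q in ('selector_axis','selector_pointer','mark_0','mark_6','start_rest','stop_top','turntable','workpiece','tip_jar','spray_can'):
        for m in spotter.mark_of(q,p)[:2]: print(q,np.round(m['centre'],4),round(m['confidence'],2),proj(p,m['centre']).round())
E
```

```text
pics
{'t': np.float64(0.0), 'q': array([ 1.167,  0.053,  1.614, -0.   ,  1.476, -0.119]), 'dq': array([-0.001,  0.002, -0.   , -0.   , -0.001,  0.001]), 'effort': array([ 1.0000e-03, -3.9370e+01, -3.7017e+01, -0.0000e+00,  7.0000e-03,
        0.0000e+00]), 'tool_pos': array([0.175, 0.6  , 0.403]), 'tool_rot': array([-4.460e-01, -3.109e+00,  3.000e-03]), 'contact_force': array([ 0.375, -0.619, -0.471]), 'wrist_torque': array([ 0.018, -0.016, -0.034]), 'opening': np.float64(0.085)} 0.1734
scene 55.74703523931721 [ 0.76068801  2.75571218 -0.84216186] [ 0.44502773 -0.21847985  1.42566719]
selector_axis [0.4711 0.0658 0.0961] 0.51 [309. 202.]
selector_axis [0.4791 0.0138 0.1271] 0.5 [297. 184.]
selector_pointer [ 3.447e-01 -3.343e-01 -3.000e-04] 0.46 [277. 127.]
selector_pointer [0.4845 0.0485 0.1236] 0.44 [302. 194.]
mark_0 [0.4697 0.0664 0.0976] 0.91 [309. 201.]
mark_0 [ 0.5016 -0.0368  0.1023] 0.62 [282. 181.]
mark_6 [0.4697 0.0664 0.0976] 0.91 [309. 201.]
mark_6 [ 0.5016 -0.0368  0.1023] 0.62 [282. 181.]
start_rest [ 0.4866 -0.1121  0.1263] 0.86 [274. 158.]
stop_top [ 0.4054 -0.0835  
[... 563 characters left out ...]
123 ] 0.57 [288. 237.]
mark_0 [ 0.497  -0.0413  0.1077] 0.91 [315. 234.]
mark_0 [0.4711 0.0672 0.0882] 0.68 [283. 241.]
mark_6 [ 0.497  -0.0413  0.1077] 0.91 [315. 234.]
mark_6 [0.4711 0.0672 0.0882] 0.68 [283. 241.]
start_rest [ 0.4853 -0.1085  0.1271] 0.82 [335. 237.]
start_rest [0.5424 0.0876 0.0014] 0.7 [278. 223.]
stop_top [ 0.4046 -0.0938  0.1191] 0.53 [330. 262.]
turntable [ 5.418e-01  8.530e-02 -1.000e-04] 0.75 [279. 224.]
turntable [ 0.4023 -0.0937  0.1173] 0.37 [330. 262.]
workpiece [0.564  0.2072 0.1274] 0.98 [242. 212.]
workpiece [4.365e-01 6.268e-01 6.000e-04] 0.51 [129. 248.]
tip_jar [ 0.5885 -0.1057  0.1252] 0.77 [335. 207.]
spray_can [ 0.5871 -0.5158  0.0031] 0.57 [445. 215.]
```

Run:
```python
import cv2
a=cv2.imread('pics/scene1.png');b=cv2.imread('pics/top1.png')
cv2.imwrite('pics/scene1c.png',cv2.resize(a[130:230,220:353],None,fx=6,fy=6,interpolation=cv2.INTER_CUBIC))
cv2.imwrite('pics/top1c.png',cv2.resize(b[190:290,240:373],None,fx=6,fy=6,interpolation=cv2.INTER_CUBIC))
```

```text
(no output)
```

View pics/scene1.png

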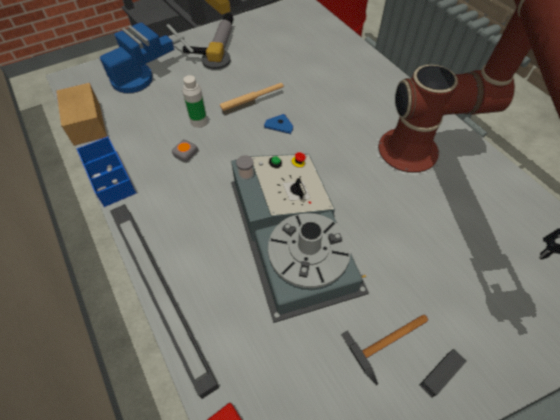

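View pics/top1.png

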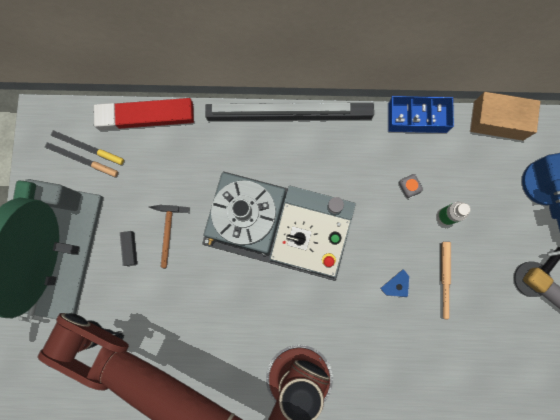

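```bash
echo
```

```text
(no output)
```

View pics/scene1c.png

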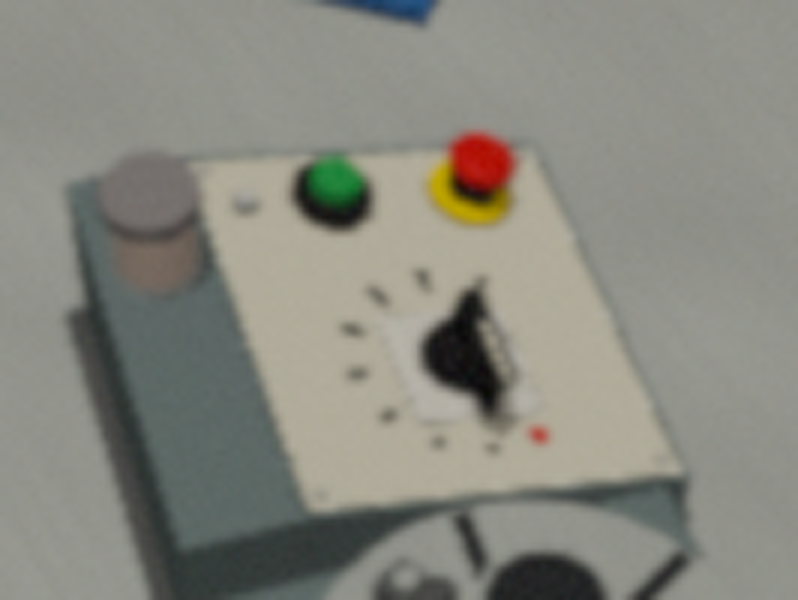

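View pics/top1c.png

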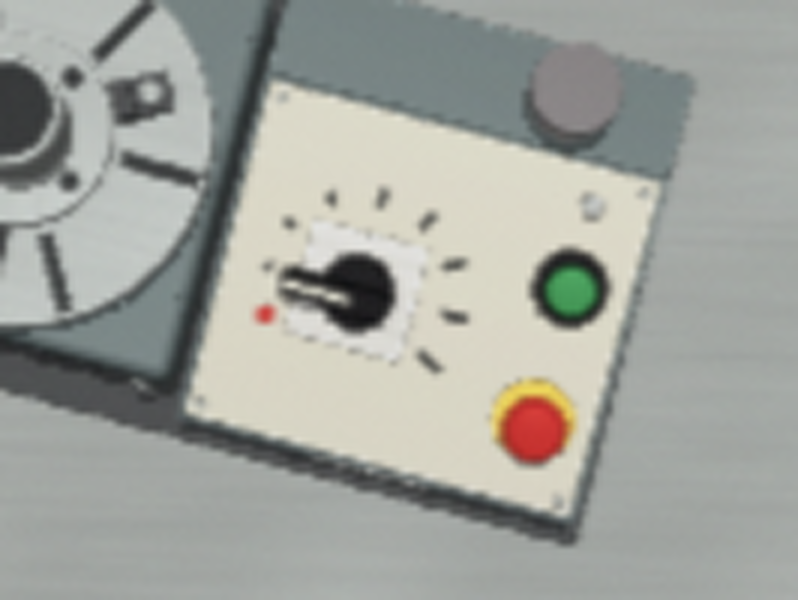

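```bash
cat > fit.py <<'E'
from h import *
from scipy.optimize import least_squares
import json
T={0:(265,314),1:(268,265),2:(290,222),3:(332,198),4:(382,197),5:(428,220),6:(455,264),7:(455,317),8:(430,362)}
S={0:(540,435),1:(493,448),2:(439,442),3:(388,416),4:(357,373),5:(353,329),6:(377,295),7:(423,280)}
def frame(yaw,t=np.radians(15)):
    u=np.array([np.cos(yaw)*np.cos(t),np.sin(yaw)*np.cos(t),np.sin(t)])
    l=np.array([-np.sin(yaw),np.cos(yaw),0]); return u,l,np.cross(u,l)
def er(k,u,l):
    a=np.radians(30*(4-k)); return u*np.cos(a)+l*np.sin(a)
if __name__=='__main__':
    ps=eyes.get_image('scene'); pt=eyes.get_image('top')
    net=np.array([0.478,0.0142,0.1258])
    def res(v):
        u,l,n=frame(v[3]); o=[]
        for p,D,ox,oy in ((pt,T,240,190),(ps,S,220,130)):
            for k,c in D.items():
                X=v[:3]+.055*er(k,u,l)
                o+=list(proj(p,X)-(np.array(c)+.5)/6+.5-np.array([ox,oy]))
        # axis point prior
        return np.array(o+list((v[:3]+.027*n-net)/.004*.3))
    s=least_squares(res,[.478,.014,.098,np.radians(-15)],loss='soft_l1')
    r=res(s.x); print(s.x,np.degrees(s.x[3]),np.abs(r).max(),np.sqrt((r**2).mean())); print(r.reshape(-1)[:36].round(1))
    u,l,n=frame(s.x[3]); print('axis27',s.x[:3]+.027*n,'n',n,'u',u,'l',l)
    for q in ((0.486,-0.1103,0.1267),(0.405,-0.0887,0.1201),(0.484,0.0482,0.1233)):
        d=np.array(q)-s.x[:3]; print('u,l,n',(d@u).round(4),(d@l).round(4),(d@n).round(4))
    json.dump(list(s.x),open('fit.json','w'))
    for nme,p in (('scene',ps),('top',pt)):
        im=p['image'][:,:,::-1].copy(); ox,oy=(220,130) if nme=='scene' else (240,190)
        im=cv2.resize(im[oy:oy+100,ox:ox+133],None,fx=6,fy=6,interpolation=cv2.INTER_CUBIC)
        def pt_(X): return tuple(int(a) for a in ((proj(p,X)-[ox,oy])+.5)*6)
        for k,c in ((0,(0,0,255)),(1,(0,255,0)),(2,(255,0,0))):
            e=er(k,u,l); cv2.line(im,pt_(s.x[:3]+.04*n),pt_(s.x[:3]+.04*n+.045*e),c,1)
        for k in range(9): cv2.circle(im,pt_(s.x[:3]+.055*er(k,u,l)),4,(255,0,255),1)
        cv2.imwrite(f'pics/fit_{nme}.png',im)
E
python3 fit.py
```

```text
[ 0.48219171  0.01068101  0.09760394 -0.22798875] -13.062793413757085 0.6209890378169689 0.35159528407342794
[ 0.2  0.4 -0.5  0.4 -0.1  0.4  0.   0.3  0.   0.4 -0.4  0.6 -0.6  0.4
 -0.5 -0.2 -0.4 -0.6 -0.5 -0.5 -0.2  0.1 -0.5 -0.  -0.4 -0.4 -0.4 -0.2
 -0.2 -0.  -0.1  0.2 -0.3  0.3 -0.2 -0.1]
axis27 [0.47538443 0.01226045 0.12368394] n [-0.25212157  0.05849797  0.96592583] u [ 0.94093051 -0.21831738  0.25881905] l [0.22601878 0.97412294 0.        ]
u,l,n 0.0375 -0.117 0.0201
u,l,n -0.0451 -0.1143 0.0354
u,l,n 0.0002 0.037 0.0266
```

View pics/fit_top.png

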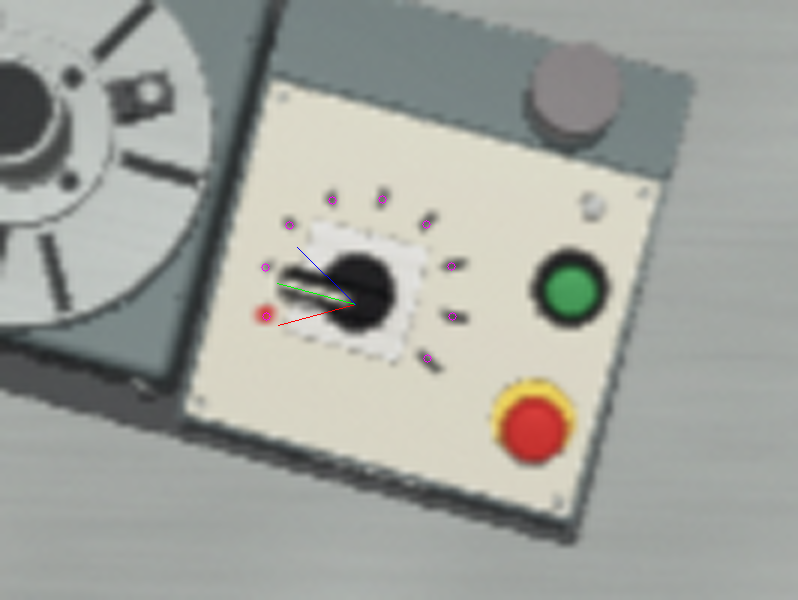

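View pics/fit_scene.png

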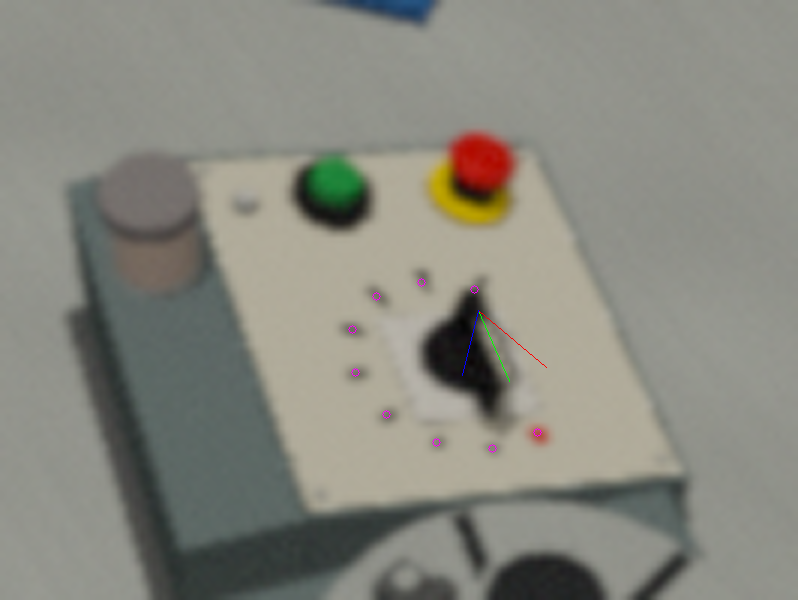

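```bash
cat > plan.py <<'E'
from h import *
from fit import frame
A=np.array([.4765,.013,.1245]); u,l,n=frame(np.radians(-13.5))
OH=.1734
def target(theta_deg,xo,yo,out):
    """theta: handle angle (30=step1). tool y = radial; tip at xo(behind handle), yo radial, out from panel (mm)"""
    a=np.radians(120-theta_deg); y=u*np.cos(a)+l*np.sin(a); z=-n; x=np.cross(y,z)
    tip=A+(xo*x+yo*y+(out-27)*n)/1000
    return tip-OH*z, np.column_stack([x,y,z])
def now():
    o=ctrl.get_obs(); return np.array(o['tool_pos']),R.from_rotvec(o['tool_rot']).as_matrix(),o
def where():
    p,M,o=now(); tip=p+OH*M[:,2]; d=tip-A
    th=None
    y=M[:,1]; a=np.degrees(np.arctan2(y@l,y@u)); 
    print('t %.2f tip'%o['t'],tip.round(4),'rel axis u,l,out mm',(np.array([d@u,d@l,d@n+.027])*1000).round(1),'tooltheta %.1f'%(120-a),'in tool',(M.T@d*1000).round(1),'F',np.round(o['contact_force'],1),'tq',np.round(o['wrist_torque'],2),'q',np.round(o['q'],2),'open',round(float(o['opening']),3))
def plan(P,M2,N):
    p,M,o=now()
    rv=R.from_matrix(M.T@M2).as_rotvec(); 
    print('total turn',rv.round(3),'shift now-axes',(M.T@(P-p)*1000).round(1))
    d=(P-p)/N
    for i in range(N):
        Mi=M@R.from_rotvec(rv*i/N).as_matrix()
        print((rv/N).round(3).tolist(),(Mi.T@d*1000).round(1).tolist())
E
python3 - <<'E'
from plan import *
where()
P,M=target(30,32,37,70)
print(P); plan(P,M,18)
E
```

```text
t 1.20 tip [0.1756 0.5998 0.2313] rel axis u,l,out mm [-387.3  500.4  241.4] tooltheta 32.7 in tool [ 453.7  478.7 -106.8] F [-0.1  0.3 -1.1] tq [-0.01  0.04 -0.05] q [ 1.17  0.05  1.61  0.    1.48 -0.12] open 0.085
[0.40062096 0.06926831 0.32524414]
total turn [-0.006 -0.262 -0.049] shift now-axes [-365.  -446.    79.5]
[-0.0, -0.015, -0.003] [-20.3, -24.8, 4.4]
[-0.0, -0.015, -0.003] [-20.1, -24.8, 4.7]
[-0.0, -0.015, -0.003] [-20.0, -24.9, 5.0]
[-0.0, -0.015, -0.003] [-19.9, -24.9, 5.3]
[-0.0, -0.015, -0.003] [-19.7, -25.0, 5.5]
[-0.0, -0.015, -0.003] [-19.6, -25.1, 5.8]
[-0.0, -0.015, -0.003] [-19.4, -25.1, 6.1]
[-0.0, -0.015, -0.003] [-19.3, -25.2, 6.4]
[-0.0, -0.015, -0.003] [-19.1, -25.2, 6.6]
[-0.0, -0.015, -0.003] [-18.9, -25.3, 6.9]
[-0.0, -0.015, -0.003] [-18.8, -25.3, 7.2]
[-0.0, -0.015, -0.003] [-18.6, -25.4, 7.4]
[-0.0, -0.015, -0.003] [-18.4, -25.4, 7.7]
[-0.0, -0.015, -0.003] [-18.2, -25.5, 7.9]
[-0.0, -0.015, -0.003] [-18.0, -25.5, 8.2]
[-0.0, -0.015, -0.003] [-17.8, -25.6, 8.5]
[-0.0, -0.015, -0.003] [-17.6, -25.6, 8.7]
[-0.0, -0.015, -0.003] [-17.4, -25.7, 8.9]
```

```bash
python3 -m crank '[[0,-0.015,-0.003,-20,-25,3,1],[0,-0.015,-0.003,-20,-25,3,1],[0,-0.015,-0.003,-20,-25,3,1],[0,-0.015,-0.003,-20,-25,3,1],[0,-0.015,-0.003,-20,-25,3,1],[0,-0.015,-0.003,-20,-25,3,1],[0,-0.015,-0.003,-20,-25,3,1],[0,-0.015,-0.003,-20,-25,3,1]]' 40
python3 - <<'E'
from plan import *
where()
P,M=target(30,32,37,70)
plan(P,M,12)
E
```

```text
t: 1.87
tool_pos: [0.278, 0.359, 0.3881]
tool_rot: [0.376, 2.994, -0.023]
contact_force: [0.1, 0.3, -0.4]
opening: 0.0
t 1.87 tip [0.2989 0.3537 0.216 ] rel axis u,l,out mm [-219.9  289.8  180.7] tooltheta 30.8 in tool [ 242.8  286.2 -122.7] F [ 0.1  0.3 -0.4] tq [ 0.02  0.06 -0.01] q [ 0.77 -0.38  2.03 -0.11  1.43 -0.54] open 0.0
total turn [-0.003 -0.137 -0.014] shift now-axes [-181.1 -250.5   86. ]
[-0.0, -0.011, -0.001] [-15.1, -20.9, 7.2]
[-0.0, -0.011, -0.001] [-15.0, -20.9, 7.3]
[-0.0, -0.011, -0.001] [-14.9, -20.9, 7.5]
[-0.0, -0.011, -0.001] [-14.8, -20.9, 7.7]
[-0.0, -0.011, -0.001] [-14.7, -20.9, 7.8]
[-0.0, -0.011, -0.001] [-14.5, -21.0, 8.0]
[-0.0, -0.011, -0.001] [-14.4, -21.0, 8.2]
[-0.0, -0.011, -0.001] [-14.3, -21.0, 8.3]
[-0.0, -0.011, -0.001] [-14.2, -21.0, 8.5]
[-0.0, -0.011, -0.001] [-14.1, -21.0, 8.6]
[-0.0, -0.011, -0.001] [-13.9, -21.1, 8.8]
[-0.0, -0.011, -0.001] [-13.8, -21.1, 8.9]
```

```bash
python3 -m crank '[[0,-0.018,-0.002,-21,-29,8,1],[0,-0.018,-0.002,-21,-29,8,1],[0,-0.018,-0.002,-21,-29,8,1],[0,-0.018,-0.002,-21,-29,8,1],[0,-0.018,-0.002,-21,-29,8,1],[0,-0.018,-0.002,-21,-29,8,1],[0,-0.018,-0.002,-21,-29,8,1],[0,-0.018,-0.002,-21,-29,8,1]]'
python3 - <<'E'
from plan import *
where()
P,M=target(30,32,37,70)
plan(P,M,4)
E
```

```text
t: 2.53
tool_pos: [0.3959, 0.0794, 0.3588]
tool_rot: [0.324, 2.84, -0.045]
contact_force: [0.6, 1.0, -0.4]
opening: 0.0002
t 2.53 tip [0.4434 0.0686 0.1924] rel axis u,l,out mm [-26.1  46.3 104.3] tooltheta 29.6 in tool [ 23.9  46.8 -77.7] F [ 0.6  1.  -0.4] tq [ 0.06  0.15 -0.  ] q [ 0.03 -0.58  2.21 -0.08  1.23 -1.3 ] open 0.0
total turn [0.003 0.023 0.008] shift now-axes [ 2.8 -8.8 34.2]
[0.001, 0.006, 0.002] [0.7, -2.2, 8.5]
[0.001, 0.006, 0.002] [0.6, -2.2, 8.6]
[0.001, 0.006, 0.002] [0.6, -2.2, 8.6]
[0.001, 0.006, 0.002] [0.5, -2.2, 8.6]
```

Now settle above the panel at 32 mm behind, then look.

```bash
python3 -m crank '[[0,0.006,0.002,1.5,-2,8,1],[0,0.006,0.002,1.5,-2,8,1],[0,0.006,0.002,1.5,-2,8,1],[0,0.006,0.002,1.5,-2,8,1],[0,0,0,0,0,0,1]]'
python3 - <<'E'
from plan import *
where()
p=snap('top','t2.png'); q=snap('scene','s2.png')
a=p['image'][190:290,240:373];b=q['image'][130:230,220:353]
cv2.imwrite('pics/c2.png',cv2.resize(np.hstack([a,b])[:,:,::-1],None,fx=3,fy=3,interpolation=cv2.INTER_CUBIC))
P,M=target(30,32,37,22); tip=P+OH*M[:,2]
plan(P,M,4)
E
```

```text
t: 2.95
tool_pos: [0.3978, 0.0657, 0.3243]
tool_rot: [0.355, 2.861, -0.042]
contact_force: [0.1, 0.6, -1.0]
opening: 0.0001
t 2.95 tip [0.4412 0.0553 0.1567] rel axis u,l,out mm [-34.4  32.9  69.6] tooltheta 30.6 in tool [ 34.8  32.5 -42.5] F [ 0.1  0.6 -1. ] tq [ 0.06  0.15 -0.02] q [-0.01 -0.54  2.25 -0.06  1.18 -1.31] open 0.0
total turn [ 0.001  0.001 -0.01 ] shift now-axes [-1.3  3.7 49. ]
[0.0, 0.0, -0.003] [-0.3, 0.9, 12.3]
[0.0, 0.0, -0.003] [-0.3, 0.9, 12.3]
[0.0, 0.0, -0.003] [-0.3, 0.9, 12.3]
[0.0, 0.0, -0.003] [-0.4, 0.9, 12.3]
```

View pics/c2.png

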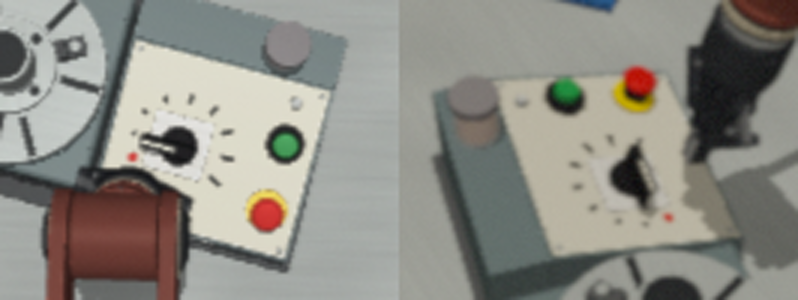

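The picture shows the fingertip at about (695,155) in the right crop, hovering on the robot side of the red mark (668,217). The handle is still at step 1. Next I descend.

```bash
python3 -m crank '[[0,0,-0.003,0,1,12,1],[0,0,-0.003,0,1,12,1],[0,0,-0.003,0,1,12,1],[0,0,0,0,1,9,1],[0,0,0,0,0,2,1]]'
python3 - <<'E'
from plan import *
where()
q=snap('scene','s3.png')
cv2.imwrite('pics/c3.png',cv2.resize(q['image'][130:230,220:353][:,:,::-1],None,fx=5,fy=5,interpolation=cv2.INTER_CUBIC))
E
```

```text
t: 3.47
tool_pos: [0.4122, 0.0718, 0.2828]
tool_rot: [0.325, 2.853, -0.039]
contact_force: [-0.4, 0.4, 0.0]
opening: -0.0002
t 3.47 tip [0.4576 0.062  0.1157] rel axis u,l,out mm [-31.1  43.2  26.3] tooltheta 29.5 in tool [30.7 43.5  0.7] F [-0.4  0.4  0. ] tq [0.06 0.15 0.05] q [ 0.01 -0.45  2.26 -0.07  1.07 -1.31] open -0.0
```

View pics/c3.png

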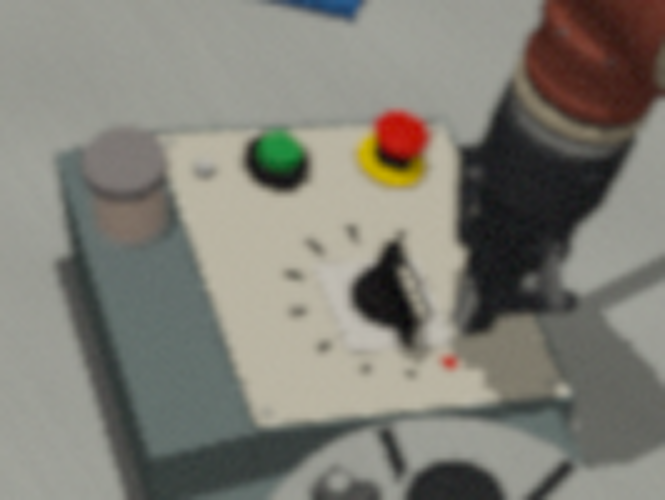

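The fingertip is at (480,325), beside the red mark (450,362) and robot-side of the handle. Now I ease into contact.

```bash
python3 -m crank '[[0,0,0,-2.5,-2,2,1],[0,0,0,-2.5,-2,1.5,1],[0,0,0,-2.5,-2,1,1],[0,0,0,-2.5,0,0,1],[0,0,0,-2,0,0,1]]'
python3 - <<'E'
from plan import *
where()
E
```

```text
t: 3.93
tool_pos: [0.4246, 0.063, 0.2841]
tool_rot: [0.322, 2.85, -0.038]
contact_force: [-2.1, 1.9, -1.2]
opening: 0.0001
t 3.93 tip [0.4706 0.0533 0.1172] rel axis u,l,out mm [-16.5  37.8  23.9] tooltheta 29.5 in tool [16.2 37.9  3.2] F [-2.1  1.9 -1.2] tq [0.39 0.6  0.07] q [-0.01 -0.42  2.23 -0.06  1.06 -1.34] open 0.0
```

```bash
python3 -m crank '[[0,0,0.105,-4,1.6,0,1],[0,0,0.105,-4,1.6,0,1],[0,0,0.105,-4,1.6,0,1],[0,0,0.105,-4,1.6,0,1],[0,0,0.105,-4,1.6,0,1]]'
python3 - <<'E'
from plan import *
where()
q=snap('scene','s4.png')
cv2.imwrite('pics/c4.png',cv2.resize(q['image'][130:230,220:353][:,:,::-1],None,fx=5,fy=5,interpolation=cv2.INTER_CUBIC))
E
```

```text
t: 4.35
tool_pos: [0.4451, 0.0616, 0.2894]
tool_rot: [1.088, 2.665, 0.07]
contact_force: [0.6, -0.0, 0.3]
opening: 0.0001
t 4.35 tip [0.4898 0.0523 0.1221] rel axis u,l,out mm [ 3.  41.3 23.7] tooltheta 61.0 in tool [18.7 36.9  3.6] F [ 0.6 -0.   0.3] tq [-0.    0.08  0.01] q [-0.02 -0.36  2.18 -0.06  1.06 -0.79] open 0.0
```

View pics/c4.png

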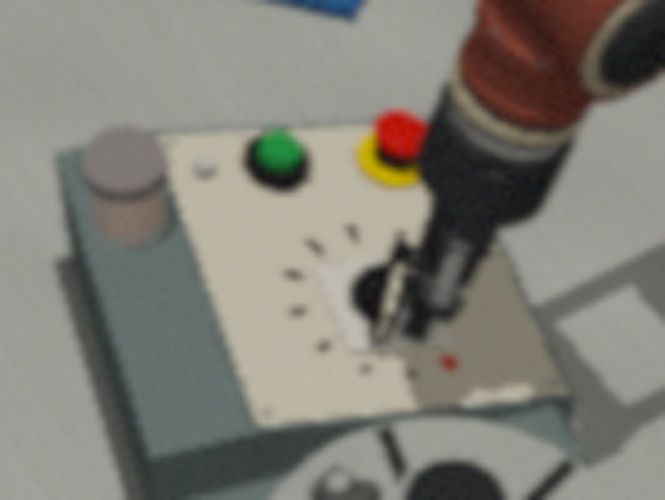

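The handle has snapped on to step 2 (white line tip at (383,343), bar 2 at (365,370)). I continue.

```bash
python3 -m crank '[[0,0,0.105,-4.2,1.6,0,1],[0,0,0.105,-4.2,1.6,0,1],[0,0,0.105,-4.1,1.6,0,1],[0,0,0.105,-4.1,1.6,0,1],[0,0,0.105,-4.1,1.6,0,1]]'
python3 - <<'E'
from plan import *
where()
E
```

```text
t: 4.82
tool_pos: [0.4629, 0.0491, 0.2951]
tool_rot: [1.776, 2.296, 0.172]
contact_force: [-1.0, 3.0, -1.8]
opening: 0.0001
t 4.82 tip [0.507  0.0406 0.1277] rel axis u,l,out mm [23.2 34.  24. ] tooltheta 92.0 in tool [19.1 36.4  3.3] F [-1.   3.  -1.8] tq [0.53 0.5  0.17] q [-0.05 -0.32  2.14 -0.04  1.06 -0.28] open 0.0
```

```bash
python3 -m crank '[[0,0,0.105,-4.5,1.7,0,1],[0,0,0.105,-4.5,1.7,0,1],[0,0,0.105,-4.5,1.7,0,1],[0,0,0.105,-4.5,1.7,0,1],[0,0,0.105,-4.2,1.6,0,1]]'
python3 - <<'E'
from plan import *
where()
q=snap('scene','s5.png')
cv2.imwrite('pics/c5.png',cv2.resize(q['image'][130:230,220:353][:,:,::-1],None,fx=5,fy=5,interpolation=cv2.INTER_CUBIC))
E
```

```text
t: 5.23
tool_pos: [0.4723, 0.0278, 0.2993]
tool_rot: [2.356, 1.761, 0.266]
contact_force: [0.4, 6.9, 0.3]
opening: 0.0001
t 5.23 tip [0.5163 0.0204 0.1318] rel axis u,l,out mm [37.5 16.5 24.4] tooltheta 123.1 in tool [18.5 36.6  2.8] F [0.4 6.9 0.3] tq [1.31 0.19 0.25] q [-0.09 -0.3   2.12 -0.02  1.06  0.2 ] open 0.0
```

View pics/c5.png

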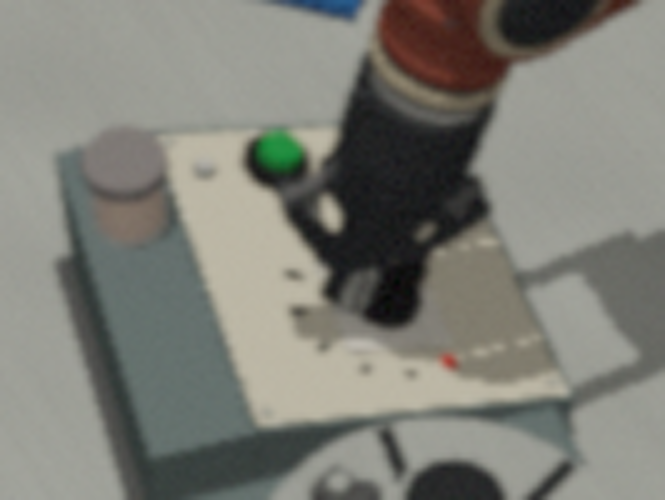

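```bash
python3 -m crank '[[0,0,0.105,-4.2,1.7,0.2,1],[0,0,0.105,-4.2,1.7,0.2,1],[0,0,0.105,-4.2,1.7,0.2,1],[0,0,0.105,-4.2,1.7,0.2,1]]'
python3 - <<'E'
from plan import *
where()
p=snap('top','t6.png')
cv2.imwrite('pics/c6.png',cv2.resize(p['image'][190:290,240:373][:,:,::-1],None,fx=5,fy=5,interpolation=cv2.INTER_CUBIC))
E
```

```text
t: 5.62
tool_pos: [0.4719, 0.0098, 0.3004]
tool_rot: [2.708, 1.24, 0.327]
contact_force: [0.2, 0.8, -0.1]
opening: -0.0002
t 5.62 tip [0.5163 0.0027 0.1329] rel axis u,l,out mm [41.9 -0.7 24.5] tooltheta 147.4 in tool [18.7 37.5  2.5] F [ 0.2  0.8 -0.1] tq [0.01 0.11 0.02] q [-0.14 -0.31  2.13 -0.01  1.06  0.58] open -0.0
```

View pics/c6.png

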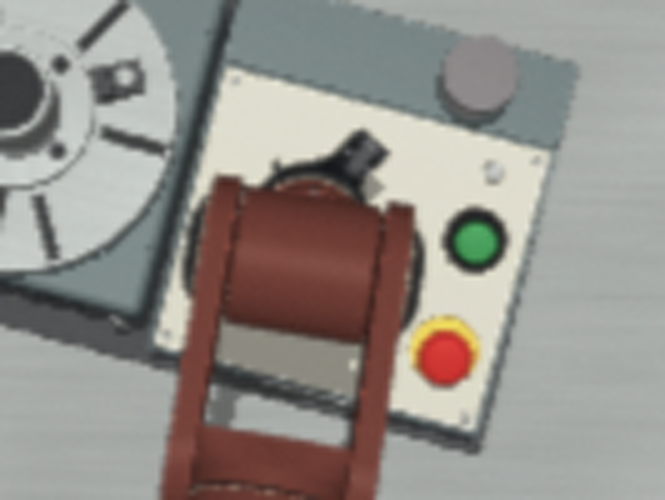

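The arm hides the handle, but the contact force has fallen to zero, which fits the handle having snapped to step 5. Next is the last click.

```bash
python3 -m crank '[[0,0,0.105,-4.3,1.6,0.2,1],[0,0,0.105,-4.3,1.5,0.2,1]]'; python3 -c "
from plan import *
where()"
python3 -m crank '[[0,0,0.105,-4.3,1.5,0.2,1],[0,0,0.06,-2.5,1,0,1]]'
python3 -c "
from plan import *
where()"
```

```text
t: 5.83
tool_pos: [0.4689, 0.0014, 0.3003]
tool_rot: [2.844, 0.955, 0.357]
contact_force: [3.5, 2.8, -0.5]
opening: -0.0001
t 5.83 tip [ 0.514  -0.0053  0.133 ] rel axis u,l,out mm [41.5 -9.  24.7] tooltheta 159.5 in tool [19.4 37.8  2.2] F [ 3.5  2.8 -0.5] tq [ 0.4  -0.15  0.08] q [-0.16 -0.32  2.13  0.    1.06  0.77] open -0.0
t: 6.0
tool_pos: [0.4653, -0.0046, 0.3002]
tool_rot: [2.929, 0.724, 0.378]
contact_force: [0.8, 0.3, 0.2]
opening: -0.0002
t 6.00 tip [ 0.5109 -0.0113  0.133 ] rel axis u,l,out mm [ 40.  -15.6  25.1] tooltheta 168.9 in tool [19.9 38.   1.7] F [0.8 0.3 0.2] tq [-0.    0.06  0.02] q [-0.17 -0.33  2.14  0.01  1.06  0.91] open -0.0
```

The force rose and then dropped to zero, so it snapped on. I back off, lift, and move aside to see.

```bash
python3 -m crank '[[0,0,0,4,0,0,1],[0,0,0,5,0,0,1],[0,0,0,0,0,-20,1],[0,0,0,0,0,-20,1],[0,0,0,0,0,-20,1],[0,0,0,30,0,-10,1],[0,0,0,30,0,-10,1]]'
python3 - <<'E'
from plan import *
where()
p=snap('top','t7.png'); q=snap('scene','s7.png')
a=p['image'][190:290,240:373];b=q['image'][130:230,220:353]
cv2.imwrite('pics/c7.png',cv2.resize(np.hstack([a,b])[:,:,::-1],None,fx=3,fy=3,interpolation=cv2.INTER_CUBIC))
for i in (p,q):
  for m in ('selector_axis','selector_pointer'):
    for r in spotter.mark_of(m,i)[:1]: print(m,np.round(r['centre'],4),r['confidence'])
E
```

```text
t: 6.58
tool_pos: [0.5017, 0.0332, 0.3908]
tool_rot: [2.917, 0.764, 0.361]
contact_force: [-0.4, 0.1, 0.9]
opening: 0.0005
t 6.58 tip [0.5458 0.0262 0.2232] rel axis u,l,out mm [ 87.7  29.  105.7] tooltheta 167.3 in tool [ 85.   36.9 -78.3] F [-0.4  0.1  0.9] tq [0.02 0.13 0.03] q [-0.08 -0.31  1.97 -0.02  1.22  0.99] open 0.0
selector_axis [0.4757 0.0153 0.1267] 0.72
selector_pointer [ 3.406e-01 -3.319e-01  3.000e-04] 0.65
```

View pics/c7.png

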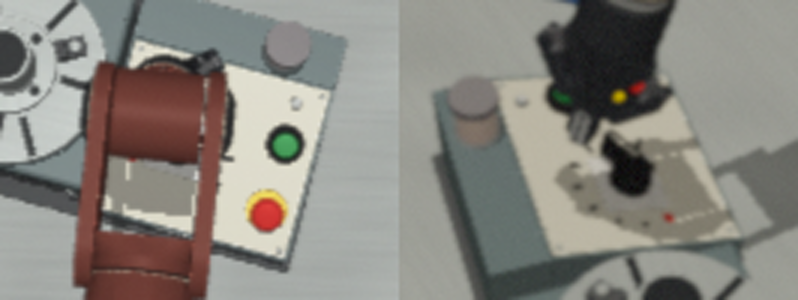

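```bash
cat > ov.py <<'E'
from plan import *
import sys
from fit import er
def ov(name,p,ks,file):
    im=p['image'][:,:,::-1]; ox,oy=(220,130) if name=='scene' else (240,190)
    im=cv2.resize(im[oy:oy+100,ox:ox+133],None,fx=6,fy=6,interpolation=cv2.INTER_CUBIC)
    f=lambda X: tuple(int(a) for a in ((proj(p,X)-[ox,oy])+.5)*6)
    for k,c in zip(ks,((0,0,255),(0,255,0),(255,0,0))):
        e=er(k,u,l); cv2.line(im,f(A+.013*n),f(A+.013*n+.045*e),c,1)
    cv2.imwrite(file,im)
E
python3 - <<'E'
from ov import *
q=eyes.get_image('scene'); ov('scene',q,(5,6,7),'pics/c8.png')
E
```

```text
(no output)
```

View pics/c8.png

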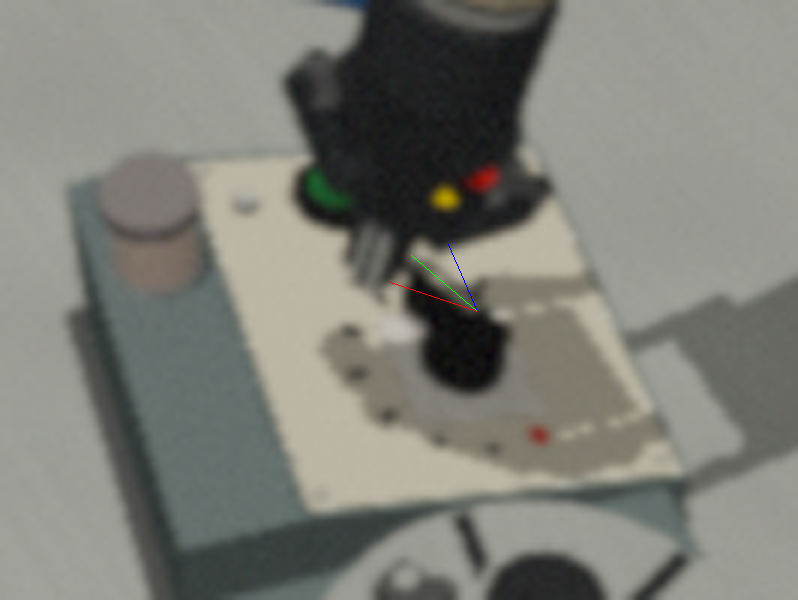

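Run:
```python
from plan import *
ps=eyes.get_image('scene'); pt=eyes.get_image('top')
from scipy.optimize import least_squares
a=np.array([571,292])/6+[240,190]-.5; b=np.array([337,180])/6+[220,130]-.5
s=least_squares(lambda X: np.r_[proj(pt,X)-a,proj(ps,X)-b],[.486,-.11,.127])
print(s.x,s.fun.round(2))
for X in (s.x,np.array([.486,-.1105,.1267])):
    d=X-A; print((d@u*1000).round(1),(d@l*1000).round(1),(d@n*1000+27).round(1))
S=np.array([.4855,-.1105,.1265]); 
p,M,o=now()
_,M2=target(168,0,0,0); P=S+.085*n-OH*M2[:,2]
where(); plan(P,M2,6)
```

```text
[ 0.4828223  -0.10754929  0.12132614] [-0.13  0.17 -0.19 -0.03]
32.3 -115.7 15.1
37.3 -117.9 19.3
t 7.03 tip [0.5443 0.0254 0.2205] rel axis u,l,out mm [ 85.7  27.9 103.4] tooltheta 167.5 in tool [ 82.7  36.  -76.4] F [0.4 0.5 0.3] tq [-0.03  0.13 -0.02] q [-0.08 -0.3   1.97 -0.02  1.22  0.99] open -0.0
total turn [-0.018 -0.009  0.009] shift now-axes [-133.1   71.2   -3.3]
[-0.003, -0.001, 0.002] [-22.2, 11.9, -0.5]
[-0.003, -0.001, 0.002] [-22.2, 11.9, -0.5]
[-0.003, -0.001, 0.002] [-22.2, 11.9, -0.4]
[-0.003, -0.001, 0.002] [-22.1, 12.0, -0.3]
[-0.003, -0.001, 0.002] [-22.1, 12.0, -0.3]
[-0.003, -0.001, 0.002] [-22.1, 12.0, -0.2]
```

```bash
python3 -m crank '[[0,0,0,-22,12,0,1],[0,0,0,-22,12,0,1],[0,0,0,-22,12,0,1],[0,0,0,-22,12,0,1],[0,0,0,-22,12,0,1],[0,0,0,-20,11,0,1],[0,0,0,0,0,0,1]]'
python3 - <<'E'
from ov import *
S=np.array([.4845,-.1095,.125])
p,M,o=now(); print('tip to S in tool',(M.T@(S-p-OH*M[:,2])*1000).round(1))
where()
ov('scene',eyes.get_image('scene'),(5,6,7),'pics/c9.png'); ov('top',eyes.get_image('top'),(5,6,7),'pics/c10.png')
E
```

```text
t: 7.62
tool_pos: [0.4181, -0.0982, 0.3684]
tool_rot: [2.921, 0.768, 0.35]
contact_force: [-0.3, 0.4, 0.1]
opening: -0.0001
tip to S in tool [ 3.2  3.4 79.1]
t 7.62 tip [ 0.4607 -0.105   0.2005] rel axis u,l,out mm [  31.4 -118.4   97.2] tooltheta 167.2 in tool [-57.  106.7 -72.8] F [-0.3  0.4  0.1] tq [ 0.04  0.15 -0.06] q [-0.42 -0.5   2.15  0.07  1.25  0.62] open -0.0
```

View pics/c9.png

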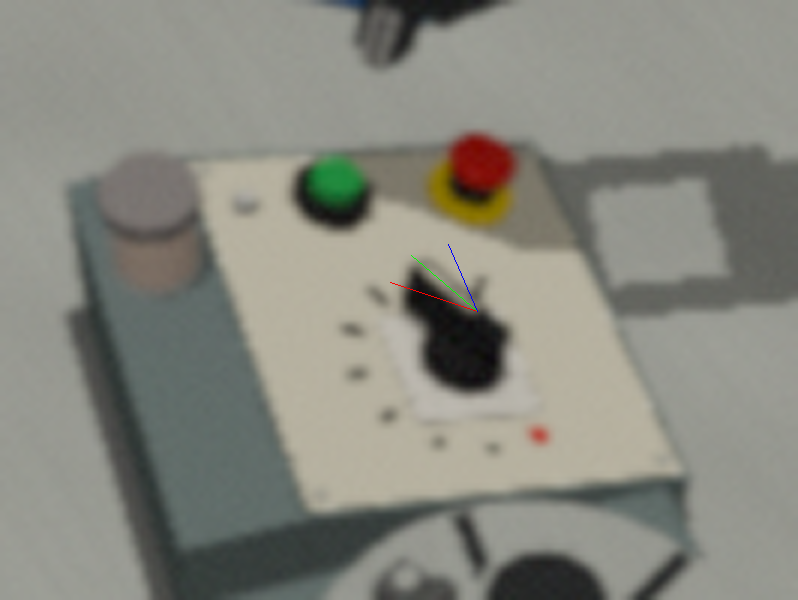

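View pics/c10.png

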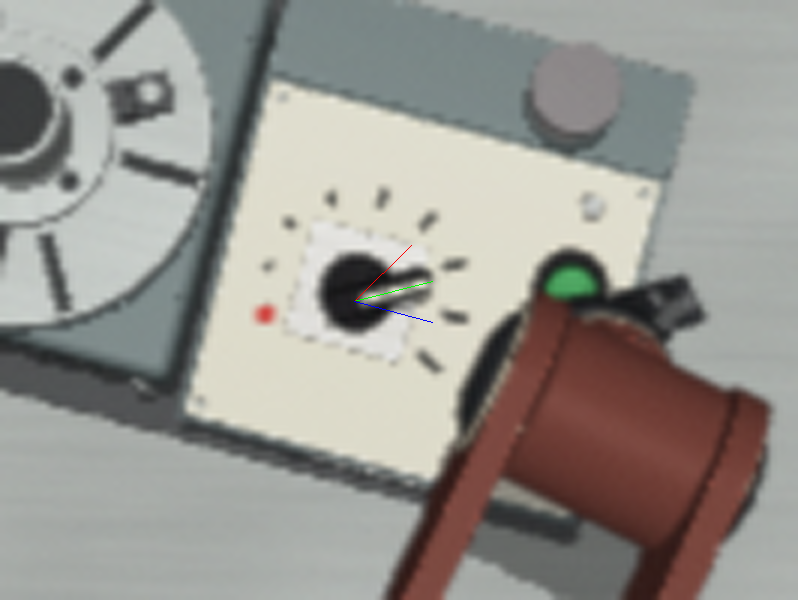

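Both views show the handle lying along the step 6 line, in the top crop from (357,298) to (432,280), and the green button is free. I lower to just above start.

```bash
python3 -m crank '[[0,0,0,1,1,15,1],[0,0,0,1,1,15,1],[0,0,0,1,1,15,1],[0,0,0,0,0,12,1],[0,0,0,0,0,5,1],[0,0,0,0,0,0,1]]'
python3 - <<'E'
from ov import *
S=np.array([.4845,-.1095,.125])
p,M,o=now(); print('tip to S in tool',(M.T@(S-p-OH*M[:,2])*1000).round(1)); where()
ov('scene',eyes.get_image('scene'),(),'pics/c11.png')
E
```

```text
t: 8.22
tool_pos: [0.4414, -0.0966, 0.3096]
tool_rot: [2.918, 0.777, 0.36]
contact_force: [-1.0, -0.1, -0.1]
opening: 0.0
tip to S in tool [-7.3  2.7 16.4]
t 8.22 tip [ 0.4852 -0.1029  0.1419] rel axis u,l,out mm [  38.8 -110.6   34.6] tooltheta 166.8 in tool [-47.2 107.1 -10.4] F [-1.  -0.1 -0.1] tq [0.01 0.09 0.04] q [-0.4  -0.38  2.16  0.07  1.11  0.63] open 0.0
```

View pics/c11.png

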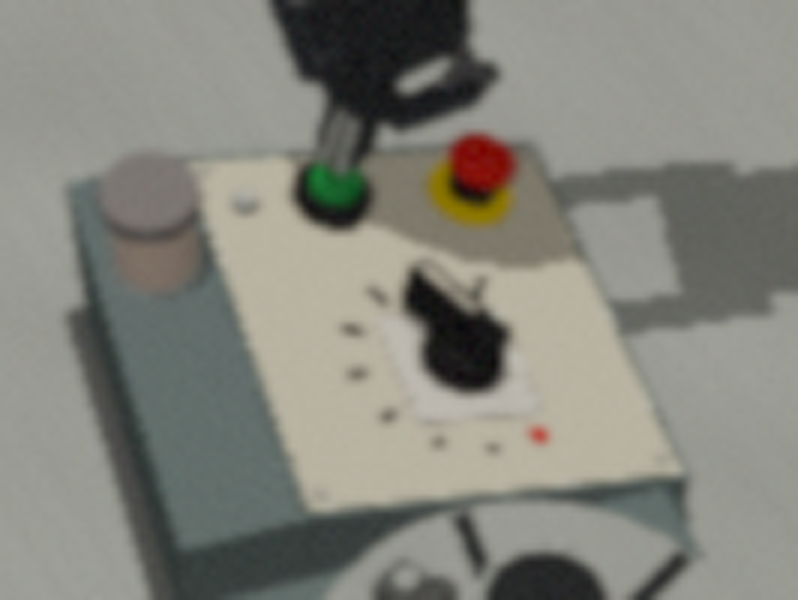

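The fingertip hangs just above the green button at about (342,168), and the stop button at (480,165) is clear. I correct sideways (-6, +2.5) and descend.

```bash
python3 -m crank '[[0,0,0,-4,2,4,1],[0,0,0,-3,1,3,1],[0,0,0,0,0,3,1],[0,0,0,0,0,0,1]]'
python3 - <<'E'
from ov import *
S=np.array([.4845,-.1095,.125])
p,M,o=now(); print('tip to S in tool',(M.T@(S-p-OH*M[:,2])*1000).round(1)); where()
E
```

```text
t: 8.6
tool_pos: [0.4401, -0.1031, 0.3012]
tool_rot: [2.914, 0.779, 0.366]
contact_force: [-0.1, -0.5, -0.4]
opening: 0.0002
tip to S in tool [-1.8 -1.5  8.4]
t 8.60 tip [ 0.4846 -0.1096  0.1337] rel axis u,l,out mm [  37.6 -117.3   26.5] tooltheta 166.7 in tool [-53.  111.2  -2.2] F [-0.1 -0.5 -0.4] tq [0.04 0.14 0.04] q [-0.41 -0.37  2.17  0.08  1.09  0.61] open 0.0
```

```bash
python3 -m crank '[[0,0,0,0,0,2,1],[0,0,0,0,0,2,1],[0,0,0,0,0,2,1]]'; python3 -m crank '[[0,0,0,0,0,2,1],[0,0,0,0,0,2,1]]'
python3 -c "
from ov import *
where()"
```

```text
t: 8.85
tool_pos: [0.4419, -0.1038, 0.2963]
tool_rot: [2.912, 0.778, 0.369]
contact_force: [-1.3, -0.0, 1.0]
opening: 0.0002
t: 9.02
tool_pos: [0.443, -0.1041, 0.2927]
tool_rot: [2.912, 0.778, 0.368]
contact_force: [-2.8, 0.9, 3.7]
opening: 0.0
t 9.02 tip [ 0.4879 -0.1108  0.1253] rel axis u,l,out mm [  38.8 -117.7   17.4] tooltheta 166.8 in tool [-52.5 112.5   7. ] F [-2.8  0.9  3.7] tq [0.04 0.47 0.04] q [-0.41 -0.35  2.17  0.08  1.07  0.61] open 0.0
```

```bash
python3 -m crank '[[0,0,0,0,0,2,1],[0,0,0,0,0,2,1]]'; 
python3 -c "
from ov import *
where()"
```

```text
t: 9.18
tool_pos: [0.4442, -0.1044, 0.2904]
tool_rot: [2.913, 0.779, 0.365]
contact_force: [-17.6, 5.4, 23.0]
opening: -0.0
t 9.18 tip [ 0.4887 -0.111   0.1229] rel axis u,l,out mm [  39.1 -117.8   14.9] tooltheta 166.7 in tool [-52.5 112.7   9.5] F [-17.6   5.4  23. ] tq [0.49 2.13 0.06] q [-0.41 -0.34  2.17  0.08  1.06  0.61] open -0.0
```

The force jumped to 29 N with the tip 15–16 mm out, so the button is bottomed. I release and retreat.

```bash
python3 -m crank '[[0,0,0,0,0,-3,1],[0,0,0,0,0,-6,1],[0,0,0,0,0,-15,1],[0,0,0,0,0,-25,1],[0,0,0,0,0,-30,1],[0,0,0,0,0,-30,1],[0,0,0,0,0,-30,1],[0,0,0,0,0,0,1]]'
python3 - <<'E'
from ov import *
where()
ov('scene',snap('scene','s12.png'),(),'pics/c12.png'); ov('top',snap('top','t12.png'),(6,),'pics/c13.png')
E
```

```text
t: 9.85
tool_pos: [0.407, -0.0984, 0.4281]
tool_rot: [2.916, 0.78, 0.362]
contact_force: [0.8, -0.3, 1.3]
opening: 0.0001
t 9.85 tip [ 0.451  -0.1047  0.2605] rel axis u,l,out mm [  37.8 -120.4  157.7] tooltheta 166.7 in tool [ -53.2  110.9 -133.7] F [ 0.8 -0.3  1.3] tq [-0.07  0.07 -0.03] q [-0.43 -0.57  2.09  0.08  1.37  0.61] open 0.0
```

View pics/c12.png

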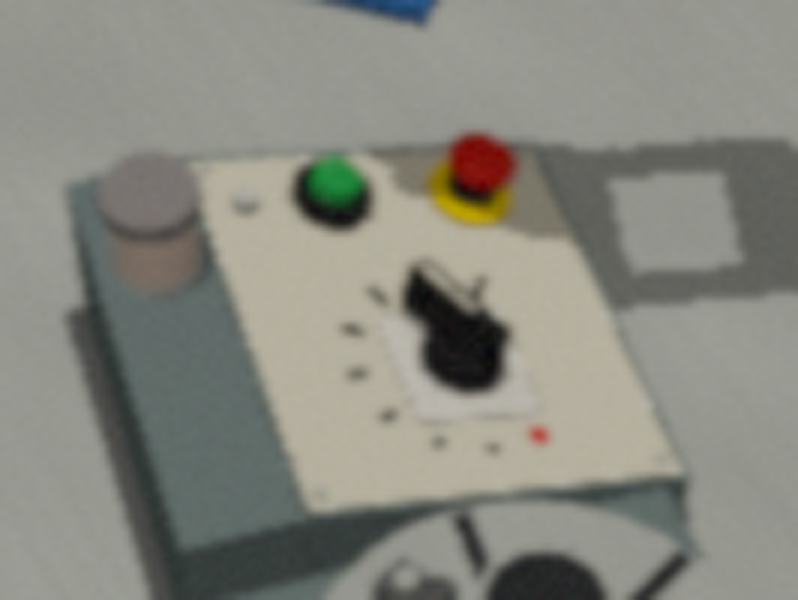

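View pics/c13.png

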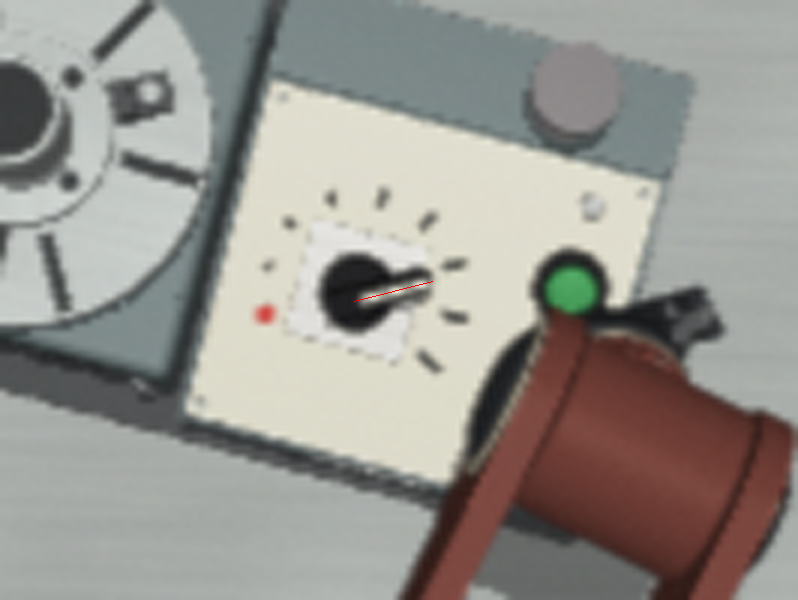

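View pics/t12.png

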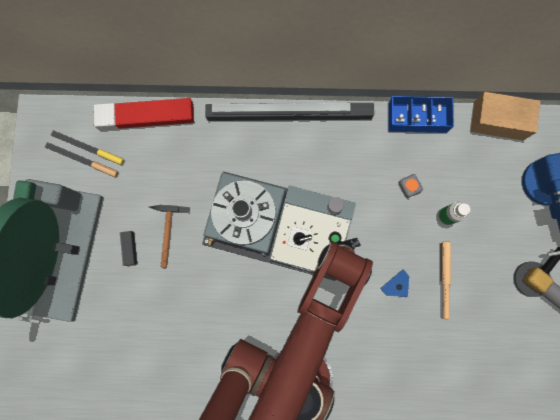

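The handle stays on step 6 and the green cap is back at its original pixel position (337,180). Nothing else has moved, and the tool is free. I hand in.

```bash
python3 -c "
from h import *
print(ctrl.finish_job())"
```

```text
the job is handed in; nothing more can be done
None
```

The selector is set to step 6 and the green start button was pressed fully in and let out again. The job was handed in at about 10 s of the 61 s allowed.

- **Selector:** it stood at step 1 at the start. I pushed it clockwise five clicks with the closed fingertips against one flank, without pinching it. Before pressing start, both camera views showed the handle lying along the step 6 line.
- **Start button:** I pushed until it bottomed. The force went from about 5 N to 29 N, with the fingertip 15–16 mm out from the panel, which matches the full 6 mm of travel. Part of that 29 N was sideways, so there was some friction.
- **Final checks:** after I lifted clear, the pictures showed the handle still on step 6 and the green cap back at its first position. The stop button and the loose items looked untouched. The contact force was near zero, with the tool about 135 mm above the button.
- **What disagreed:**
  - My fit to the marks and the network's points differed by 2–4 mm and about 2 degrees, so I worked with values between them.
  - The network's selector pointer point was wrong in both later pictures or missing, so I judged the step from the pictures.
  - The button's depth was inferred from force and travel, because the button's travel cannot be read directly.

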